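# Slide out a trivet tile and set the cup on it

### The job

Slide the top trivet tile of the stack out of the wooden caddy's bay, keeping it flat and pressing only lightly, onto the serving place beside it until it sits right up against the far end stop, leaving the two tiles below where they are. Then stand the small cup upright on the middle of that tile, putting it down gently, and let go. Leave everything else on the table alone.

Things in the scene. Friction and masses are not known exactly. Their poses are not given: they have to be found in the camera images.
- caddy: wooden tile caddy fixed on the table, 124 mm wide (x), 242 mm long (y): bay with a stack of 3 tiles at its -y end, serving place at its +y end. Heights below are above its origin, which is 0 to 8 mm above the table top. Its side walls, 104 mm apart inside (x -52 to 52), guide a tile with 2 mm play each side; the way out of the bay is along the caddy's +y, about 116 mm to the end stop
- bay (a point): middle of the bay's floor, in the caddy at (0, -60, 6) mm; axes as the caddy's. The bay is walled on three sides up to 40 mm (1 to 5 mm above the stack), open above and towards +y; its closed end's face is at caddy y -112. Between the stack's front (about y -10) and the serving place is an open gap of about 12 mm
- seat (a point): on the serving place, in the caddy at (0, 56, 22) mm: where the centre of the tile's underside lies when the tile touches the end stop; axes as the caddy's. The place is flat wood from y 2 to 106, 4 mm below the underside of the top tile in the stack, with side guides up to 30 mm and the end stop's face at y 106, up to 32 mm
- tile_top: top tile of the stack, white hand-made stoneware, 100 x 100 mm, 9 to 13 mm thick (differs from start to start), about 0.3 kg; origin at the centre of its underside, z up. In the bay only its face can be reached: touch down slowly (10 mm/s) with closed fingertips, press and drag. Under 5 N they may slip; 7 N carries it; over 15 N in the drag, or a knock over 25 N, is too much for it
- tile_middle: second tile, directly below the top one, 100 x 100 x 10 mm; origin at the centre of its underside; must not be dragged along (stay within 5 mm)
- tile_bottom: lowest tile of the stack, on the bay's floor, 100 x 100 x 10 mm; origin at the centre of its underside; must stay within 5 mm
- small_cup: small espresso cup, the smaller of the three blue-and-white cups, 62 mm across at the rim and down to 24 mm above the table, 60 mm high, narrowing to 45 mm at the foot, about 0.14 kg, wall 4 mm; origin at the centre of its underside, z up, handle towards its +y reaching 18 mm out; grip it across its x from above
- big_cup_a: bystander: wide blue-and-white cup, 94 mm across, 64 mm high; origin under its centre
- big_cup_b: bystander: a second such wide cup, 94 mm across, 64 mm high; origin under its centre
- sugar_jar: bystander: white jar with wooden cap, 72 mm across, 100 mm high; origin under its centre
- shaker: bystander: waisted steel salt shaker, 38 mm across, 72 mm high; origin under its centre
- teaspoon: bystander: steel teaspoon lying flat, 140 mm long; origin near its middle
- saucer: bystander: white saucer, 130 mm across, 18 mm high; origin under its centre
Things that resemble listed ones, but are neither listed nor needed, are in the scene too. What is shaped like the tile_top but green or orange is not meant.

How it is judged (in metres and radians):
On the way:
1. the top tile lies flat on the serving place, up against the end stop, the cup not yet on it (y of tile_top in the frame of seat above -0.004 m and z of tile_top in the frame of seat below 0.002 m and angle between tile_top's own z axis and vertical below 0.03 rad and contact force between small_cup and tile_top below 0.1 N), for 0.2 s.
At the end, for the whole second after the job is handed in: the top tile lies flat on the serving place within 4 mm of the end stop, the other two tiles within 5 mm of where they were, and the small cup stands upright (within 0.08 rad) and at rest on the tile, within 20 mm of its middle (y of tile_top in the frame of seat above -0.004 m and z of tile_top in the frame of seat below 0.002 m and angle between tile_top's own z axis and vertical below 0.03 rad and distance of each of tile_middle, tile_bottom from where it was at the start of the episode below 0.005 m and horizontal distance between small_cup and tile_top below 0.02 m and z of small_cup in the frame of tile_top between 0.007 and 0.016 m and angle between small_cup's own z axis and vertical below 0.08 rad and linear speed of each of small_cup, tile_top below 0.02 m/s); the robot touches nothing.
It fails at once if the top tile dragged while pressed with more than 15 N, or struck or pressed with more than 25 N at any time ((linear speed of tile_top above 0.01 m/s and contact force between any of the fingers, the arm and tile_top above 15 N) or contact force between any of the fingers, the arm and tile_top above 25 N).
It fails at once if a lower tile dragged more than 5 mm (distance of any of tile_middle, tile_bottom from where it was at the start of the episode above 0.005 m).
It fails at once if the top tile lifted or tipped up instead of slid flat (z of tile_top in the frame of caddy above 0.036 m or angle between tile_top's own z axis and vertical above 0.15 rad).
It fails at once if the small cup dropped or slammed on to the tile (faster than 0.4 m/s just above it) (horizontal distance between small_cup and tile_top below 0.04 m and z of small_cup in the frame of tile_top below 0.028 m and linear speed of small_cup above 0.4 m/s).
It fails at once if a bystander moved more than 20 mm (distance of any of big_cup_a, big_cup_b, sugar_jar, shaker, teaspoon, saucer from where it was at the start of the episode above 0.02 m).
It also fails if it takes over 64 s, if anything falls off the work surface, if the arm or the gripper's body presses on something with over 40 N, if the wrist force passes 120 N, or if a joint passes its speed limit or range.

### The arm

A 6-joint arm with a two-finger parallel gripper is mounted at the origin on the work surface. World frame = base frame: x ahead of the robot, y to its left, z up, the work surface at z = 0. Lengths are in m, angles in degrees, forces in N, time in s.
With the tool pointing down it reaches from about 0.25 to 0.725 m from the base axis. Payload 9.7 kg.
Tool frame: the origin (TCP) lies between the finger pads; the fingertips stand bot.tcp_to_tips ahead of it and the grasp point (between the pads) lies 11 mm behind it (bot.tcp_to_tips is the distance from the TCP to the fingertips, in m); z points along the fingers, y is the line along which they close (so a half turn about z gives the same grasp; the last joint's range is limited). The gripper opens to 85 mm and grips with 20 to 120 N. Pads are 22 mm wide; open, the fingers measure 114 mm over their backs; the gripper's body (76 mm by 85 mm) begins 54 mm behind the grasp point. The pads swing forward as they close: fully open they stand 13 mm farther back than shut.
Start: joints at [67.609, 4.979, 10.078, 95.1, 0, 90], TCP at [0.21, 0.509, 0.205] pointing down, gripper open.
Joint ranges: [-179.16, 179.16], [-48.56, 103.87], [-65.8, 70.77], [-126.05, 130.52], [-82.76, 87.17], [-180, 180]. Speed limits (degrees/s): [127.2, 127.2, 147.25, 180, 180, 180].

### API

Orientations are given as [roll, pitch, yaw] about the fixed x, y, z axes, in that order (R = Rz(yaw) Ry(pitch) Rx(roll)).
In Python, from workcell import bot gives the robot as it stands. The module is installed in compiled form; this text tells all that it offers.
- The arm moves only by the tool carry_out, never from a script. Its arguments are lists of equal length, an entry for each row: "linear": the shift along the world's x, y, z normalised to -1 to 1, where 1 is 2 cm, a list of three; "rotation": the turn, a rotation vector about the world's x, y, z normalised to -1 to 1, where 1 is 8 degrees, a list of three; "grip": the closure, from -1 (fully open) to 1 (shut). In form: {"linear": [[tx, ty, tz], ...], "rotation": [[rx, ry, rz], ...], "grip": [grip, ...]}. A call has 1 to 12 rows; each row shifts and turns the commanded pose from where the row before left it; what a row does not reach is not made up. A row lasts 1/10 s, in which the tool goes at most 50 mm and 8.59 degrees, less where a joint would pass 70% of its speed; a pose out of reach is approached as far as the arm can. A call with a number of a shift or a turn outside -1 to 1 is refused whole. A call with a gripper value outside its range is refused whole. The fingers move at their own pace and stop on an object; "grip_force" is the grip in N (left out, the last holds). Time passes only in rows, so rows that do not move let the fingers close. It gives the time, the measured TCP pose, the force, the opening and the grip force at its end, in the units of the state.
- bot.get_obs(): the state, without advancing time (a new reading comes with each control period).
- bot.camera(name): name is "side" or "top"; returns the picture (400x640x3 uint8, blue, green, red); there is no depth.
- bot.camera_model(name): a dict with "fx", "fy", "cx", "cy" (pixels), "distortion" ([k1, k2, p1, p2, k3] as OpenCV has them; the pictures are not rectified), "camera_from_world" (4x4, takes a point from world to camera coordinates). Camera axes: x right, y up, looking along -z (the intrinsics and any distortion apply to the point x, -y, -z); pixel columns grow to the right and rows downward; lengths in m; the calibration is good to about 2 mm. A picture is of the moment at which its call begins. camera_model takes no time and is no camera call.
- bot.job_done(): hands the job in; it is judged then, once.
The state is a dict: "time": time; "q": joint angles; "qd": joint speeds; "joint_efforts": joint torques, N m; "ee_pos": TCP position; "tcp_rot": TCP orientation; "wrist_force": force on the tool from outside, world axes, zero at the start; "torque": the same for the moment, N m; "opening": finger opening in m; "grasp_force": force on a finger pad.
Only numpy, scipy, OpenCV 4.12 (cv2) and the standard library are available. Lean on these libraries where they do the work, as an engineer would, in place of code of your own. Each camera call takes 0.05 s, during which the arm holds its last target. There are 200 camera calls.

## Working session

There is one attempt and no reset: what is moved stays moved. The work goes in short steps, Python scripts to look and compute and a tool call to move; the robot and the scene stay as the last step left them, time stands still between calls to the robot, and variables do not carry over. Pictures are saved under pics/ and viewed, at most 10 in all, crops included, and the job is handed in when it is done.

Besides the shell and the picture viewer there is one more tool, called after "Request:" in YAML: its name, and indented under it one key for each argument. carry_out: Moves the arm, as the interface text tells. Its arguments: {"type":"object","properties":{"linear":{"type":"array","items":{"type":"array","items":{"type":"number"}}},"rotation":{"type":"array","items":{"type":"array","items":{"type":"number"}}},"grip":{"type":"array","items":{"type":"number"}},"grip_force":{"type":"number"}},"required":["linear","rotation","grip"]}

```bash
mkdir -p pics; cat > h.py <<'E'
import numpy as np,cv2
from workcell import bot
def ray(n,uv):
    m=bot.camera_model(n);K=np.array([[m['fx'],0,m['cx']],[0,m['fy'],m['cy']],[0,0,1.]])
    p=cv2.undistortPoints(np.array(uv,float).reshape(-1,1,2),K,np.array(m['distortion'],float)).reshape(-1,2)
    T=np.array(m['camera_from_world']);R=T[:3,:3]
    d=np.c_[p[:,0],-p[:,1],-np.ones(len(p))]@R
    return -R.T@T[:3,3],d
def plane(n,uv,z):
    o,d=ray(n,uv);return o+d*((z-o[2])/d[:,2])[:,None]
def proj(n,P):
    m=bot.camera_model(n);K=np.array([[m['fx'],0,m['cx']],[0,m['fy'],m['cy']],[0,0,1.]])
    T=np.array(m['camera_from_world']);c=np.atleast_2d(P)@T[:3,:3].T+T[:3,3]
    return cv2.projectPoints((c*[1,-1,-1]).reshape(-1,1,3),np.zeros(3),np.zeros(3),K,np.array(m['distortion'],float))[0].reshape(-1,2)
def tri(u,v):
    (o1,d1),(o2,d2)=ray('top',[u]),ray('side',[v]);d1=d1[0]/np.linalg.norm(d1);d2=d2[0]/np.linalg.norm(d2)
    s=np.linalg.lstsq(np.c_[d1,-d2],o2-o1,rcond=None)[0];a=o1+s[0]*d1;b=o2+s[1]*d2
    return (a+b)/2,np.linalg.norm(a-b)
E
python3 - <<'E'
from h import *
for n in('top','side'):
    cv2.imwrite(f'pics/{n}0.png',bot.camera(n)); m=bot.camera_model(n);print(n,ray(n,[[320,200]]),m['fx'])
print(bot.tcp_to_tips,bot.get_obs())
E
```

```text
top (array([ 0.30630129, -0.01093218,  1.15410543]), array([[ 0.22666558, -0.01936878, -0.97382669]])) 399.4959818918315
side (array([0.35876494, 0.87747953, 0.64025716]), array([[ 0.17940735, -0.83844512, -0.51472872]])) 466.94899072876706
0.008 {'time': 0.1, 'q': array([6.76092163e+01, 5.00834927e+00, 1.00408100e+01, 9.50993322e+01,
       1.88196541e-03, 8.99973595e+01]), 'qd': array([ 0.00415533, -0.0231295 ,  0.05024857,  0.07304283, -0.11059838,
       -0.03160137]), 'joint_efforts': array([-7.80361079e-04, -5.21559477e+01,  4.65653658e+01,  1.60062534e-02,
        1.57180585e-05,  1.00747280e-05]), 'ee_pos': array([0.20941233, 0.50833132, 0.2041664 ]), 'tcp_rot': array([-1.79933129e+02, -1.88504591e-03,  1.57611855e+02]), 'wrist_force': array([-0.0260295 , -0.34656389,  0.49427068]), 'torque': array([ 0.00718436, -0.00983787,  0.01136167]), 'grasp_force': 0.0, 'opening': 0.08558848254363732}
```

View pics/top0.png

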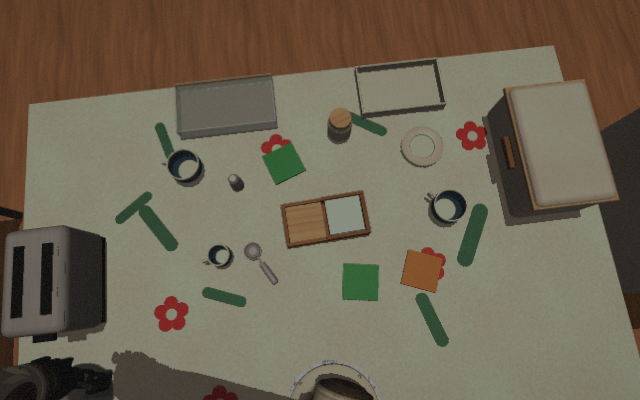

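View pics/side0.png

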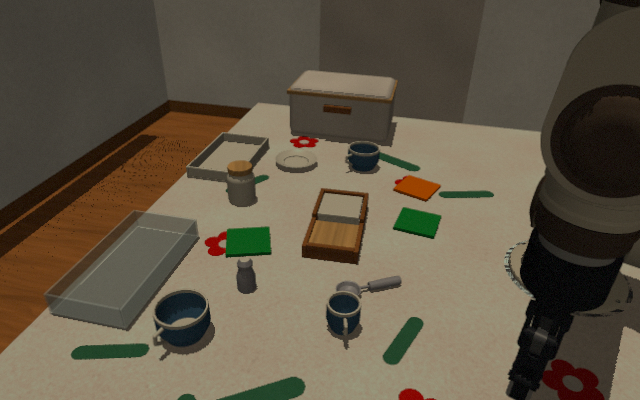

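The top view shows the caddy at about (325,220), with the white tile at (346,215) and the serving place at (305,224). The small cup is at (219,256) with its handle to the left. In the side view the caddy is at (337,225) and the cup at (344,313).

```bash
python3 - <<'E'
from h import *
a=cv2.imread('pics/top0.png')[180:285,190:385];b=cv2.imread('pics/side0.png')[180:350,290:410]
cv2.imwrite('pics/c1.png',cv2.resize(a,None,fx=4,fy=4,interpolation=cv2.INTER_CUBIC))
cv2.imwrite('pics/c2.png',cv2.resize(b,None,fx=3.5,fy=3.5,interpolation=cv2.INTER_CUBIC))
im=cv2.imread('pics/top0.png');hsv=cv2.cvtColor(im,cv2.COLOR_BGR2HSV)
# wood: caddy
def big(m,roi):
    z=np.zeros_like(m);x0,y0,x1,y1=roi;z[y0:y1,x0:x1]=m[y0:y1,x0:x1]
    c=max(cv2.findContours(z,cv2.RETR_EXTERNAL,cv2.CHAIN_APPROX_NONE)[0],key=cv2.contourArea);return c
w=cv2.inRange(hsv,(3,70,30),(25,255,255));c=big(w,(270,180,385,260))
r=cv2.minAreaRect(c);print('wood',r,cv2.boxPoints(r).tolist());
B=plane('top',cv2.boxPoints(r),0.045);print(B)
t=cv2.inRange(hsv,(30,0,120),(110,70,255));c=big(t,(323,192,368,240))
r=cv2.minAreaRect(c);print('tile',r);print(plane('top',cv2.boxPoints(r),0.042))
E
```

```text
wood ((325.0540771484375, 218.82431030273438), (45.37411880493164, 85.98066711425781), 80.53767395019531) [[278.9189453125, 203.5135040283203], [363.729736328125, 189.3783721923828], [371.189208984375, 234.13511657714844], [286.37841796875, 248.27024841308594]]
[[ 0.56847089  0.08435418  0.045     ]
 [ 0.5802624  -0.16115345  0.045     ]
 [ 0.44977432 -0.16332333  0.045     ]
 [ 0.43910866  0.07618925  0.045     ]]
tile ((344.12164306640625, 214.22972106933594), (33.70178985595703, 34.68818664550781), 80.53767395019531)
[[ 0.56234031 -0.04492635  0.042     ]
 [ 0.56707878 -0.14429228  0.042     ]
 [ 0.46981873 -0.14623004  0.042     ]
 [ 0.46543038 -0.04867892  0.042     ]]
```

View pics/c1.png

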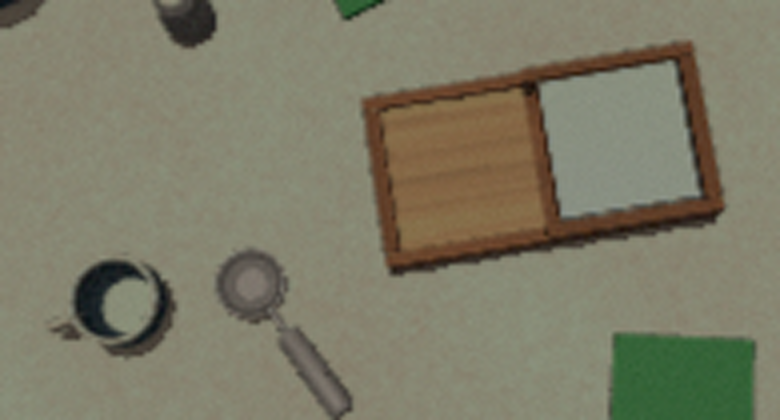

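View pics/c2.png

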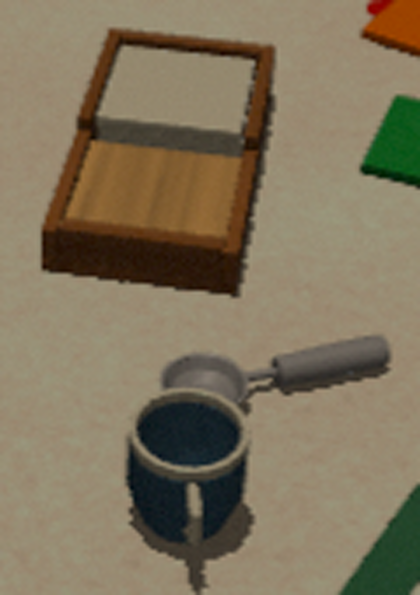

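```bash
python3 - <<'E'
from h import *
A=lambda p:((p[0]+.5)/4-.5+190,(p[1]+.5)/4-.5+180)
S=lambda p:((p[0]+.5)/3.5-.5+290,(p[1]+.5)/3.5-.5+180)
for n,a,b in [('stop+x',(364,99),(44,229)),('stop-x',(391,272),(240,250)),('back+x',(691,42),(112,30)),('back-x',(722,208),(273,46)),
 ('tile f+x',(540,84),(101,118)),('tile f-x',(561,217),(244,135)),('cup rim',(119,302),(189,434)),('handle',(60,325),(195,500))]:
    print(n,*tri(A(a),S(b)))
print('cup top-plane',plane('top',[A((119,302))],.06),plane('side',[S((189,434))],.06))
for z in(.036,.044): print(plane('top',[A(p) for p in [(364,99),(391,272),(691,42),(722,208)]],z)[:,:2].tolist())
print(plane('top',[A(p) for p in [(540,84),(676,60),(703,196),(561,217)]],.043)[:,:2].tolist())
E
```

```text
stop+x [0.56748973 0.08082717 0.03077544] 0.0023672462790173547
stop-x [0.44293303 0.07422269 0.03251914] 0.001714438022308822
back+x [ 0.57801947 -0.1575098   0.0414489 ] 0.002724134416611009
back-x [ 0.45708196 -0.1616451   0.043261  ] 0.0005878042914639549
tile f+x [ 0.56118623 -0.04626639  0.0356235 ] 0.003915054091126709
tile f-x [ 0.46308015 -0.04909526  0.03638718] 0.005220898381632264
cup rim [0.44203188 0.26090163 0.05234147] 0.0007366829203267138
handle [0.43132285 0.30299139 0.04984943] 0.0004745469365067736
cup top-plane [[0.44071991 0.25899531 0.06      ]] [[0.44131432 0.26889107 0.06      ]]
[[0.5674813892761585, 0.08051072138137716], [0.4416482749834687, 0.07393909791133796], [0.5807557815427364, -0.15817037586936555], [0.4583660316407926, -0.1626303944541509]]
[[0.5656126559992372, 0.07985645102652966], [0.440679872651049, 0.07333184726190697], [0.5787920705153697, -0.15711689243515375], [0.4572780144222133, -0.16154499976376857]]
[[0.5614961061053216, -0.0459182183337467], [0.5671714078431958, -0.1446972137149692], [0.46744619435126694, -0.14968688431391589], [0.46477347418208703, -0.048837829707962785]]
```

Request:
carry_out:
  linear:
    - [0.48, -0.99, 0]
    - [0.48, -0.99, 0]
    - [0.48, -0.99, 0]
    - [0.48, -0.99, 0]
    - [0.48, -0.99, 0]
    - [0.48, -0.99, 0]
    - [0.48, -0.99, 0]
    - [0.48, -0.99, 0]
    - [0.48, -0.99, 0]
    - [0.48, -0.99, 0]
    - [0.48, -0.99, 0]
    - [0.48, -0.99, 0]
  rotation:
    - [0, 0, -0.2]
    - [0, 0, -0.2]
    - [0, 0, -0.2]
    - [0, 0, -0.2]
    - [0, 0, -0.2]
    - [0, 0, -0.2]
    - [0, 0, -0.2]
    - [0, 0, -0.2]
    - [0, 0, -0.2]
    - [0, 0, -0.2]
    - [0, 0, -0.2]
    - [0, 0, -0.2]
  grip: [1, 1, 1, 1, 1, 1, 1, 1, 1, 1, 1, 1]

```text
time: 1.3
ee_pos: [0.3249, 0.27, 0.2045]
tcp_rot: [-180.0, -0.0, 138.3]
wrist_force: [0.5, -0.1, 0.4]
opening: 0.0001
grasp_force: 0.0
```

Request:
carry_out:
  linear:
    - [0.48, -0.99, 0]
    - [0.48, -0.99, 0]
    - [0.48, -0.99, 0]
    - [0.48, -0.99, 0]
    - [0.48, -0.99, 0]
    - [0.48, -0.99, 0]
    - [0.48, -0.99, 0]
    - [0.48, -0.99, 0]
    - [0.48, -0.99, 0]
    - [0.48, -0.99, 0]
    - [0.48, -0.99, 0]
    - [0.48, -0.99, 0]
  rotation:
    - [0, 0, -0.2]
    - [0, 0, -0.2]
    - [0, 0, -0.2]
    - [0, 0, -0.2]
    - [0, 0, -0.2]
    - [0, 0, -0.2]
    - [0, 0, -0.2]
    - [0, 0, -0.2]
    - [0, 0, -0.2]
    - [0, 0, -0.2]
    - [0, 0, -0.2]
    - [0, 0, -0.2]
  grip: [1, 1, 1, 1, 1, 1, 1, 1, 1, 1, 1, 1]

```text
time: 2.5
ee_pos: [0.4401, 0.0324, 0.2045]
tcp_rot: [-180.0, -0.0, 119.1]
wrist_force: [0.3, 0.5, -0.3]
opening: 0.0001
grasp_force: 0.0
```

Request:
carry_out:
  linear:
    - [0.48, -0.99, -0.6]
    - [0.48, -0.99, -0.6]
    - [0.48, -0.99, -0.6]
    - [0.48, -0.99, -0.6]
    - [0.48, -0.99, -0.6]
    - [0.48, -0.99, -0.6]
    - [0.48, -0.99, -0.6]
    - [0.48, -0.99, -0.6]
    - [0, 0, -0.6]
    - [0, 0, 0]
    - [0, 0, 0]
  rotation:
    - [0, 0, -0.2]
    - [0, 0, -0.2]
    - [0, 0, -0.2]
    - [0, 0, -0.2]
    - [0, 0, -0.2]
    - [0, 0, -0.2]
    - [0, 0, -0.2]
    - [0, 0, -0.2]
    - [0, 0, 0]
    - [0, 0, 0]
    - [0, 0, 0]
  grip: [1, 1, 1, 1, 1, 1, 1, 1, 1, 1, 1]

```text
time: 3.6
ee_pos: [0.5162, -0.1245, 0.0968]
tcp_rot: [-180.0, -0.0, 106.4]
wrist_force: [0.5, 0.9, 0.5]
opening: -0.0001
grasp_force: 0.0
```

```bash
python3 - <<'E'
from h import *
o=bot.get_obs();print({k:np.round(o[k],4) for k in('time','q','ee_pos','tcp_rot','wrist_force','opening')})
for n in('top','side'): cv2.imwrite(f'pics/{n}1.png',bot.camera(n))
# cup refine from blue mask in start pics
for n,(x0,y0,x1,y1) in(('top',(200,235,240,275)),('side',(320,285,370,340))):
    im=cv2.imread(f'pics/{n}0.png');h=cv2.cvtColor(im,cv2.COLOR_BGR2HSV)[y0:y1,x0:x1]
    m=cv2.inRange(h,(95,90,0),(130,255,140));ys,xs=np.nonzero(m);print(n,xs.min()+x0,xs.max()+x0,ys.min()+y0,ys.max()+y0)
P=np.array(o['ee_pos'])-[0,0,.008];print(proj('top',P),proj('side',P))
a=cv2.imread('pics/top1.png')[180:285,190:385];b=cv2.imread('pics/side1.png')[170:350,270:410]
A=cv2.resize(a,None,fx=2.2,fy=2.2,interpolation=3);B=cv2.resize(b,None,fx=2.6,fy=2.6,interpolation=3)
H=max(len(A),len(B));C=np.zeros((H,A.shape[1]+B.shape[1],3),np.uint8);C[:len(A),:A.shape[1]]=A;C[:len(B),A.shape[1]:]=B;cv2.imwrite('pics/c3.png',C)
E
```

```text
{'time': np.float64(3.6), 'q': array([-1.35617e+01,  1.64640e+00, -5.35110e+00,  8.30501e+01,
        1.00000e-02,  5.99886e+01]), 'ee_pos': array([ 0.5162, -0.1245,  0.0968]), 'tcp_rot': array([-1.799637e+02, -3.250000e-02,  1.064497e+02]), 'wrist_force': array([0.4638, 0.9125, 0.5295]), 'opening': np.float64(-0.0001)}
top 210 230 246 264
side 327 359 295 334
[[355.34541933 209.49182039]] [[343.06838073 180.9774115 ]]
```

View pics/c3.png

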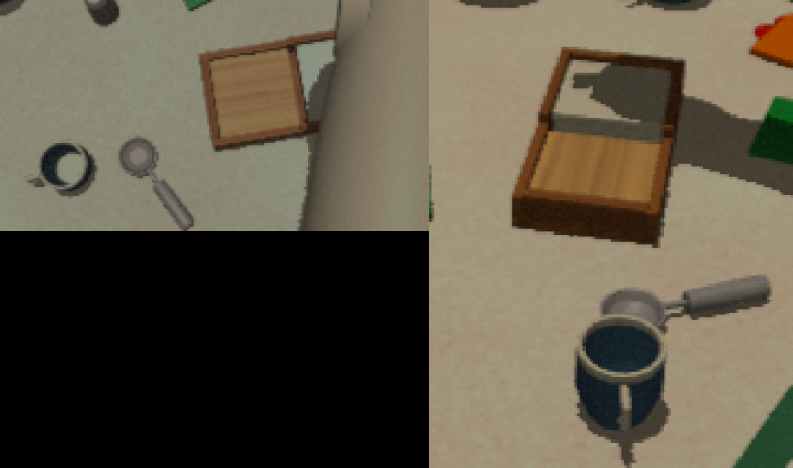

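The left half (top view) has the arm covering the bay. The right half (side view) shows the gripper's shadow on the tile, but no fingertips near (619,28) where I expected them, so I'll check the full side picture.

View pics/side1.png

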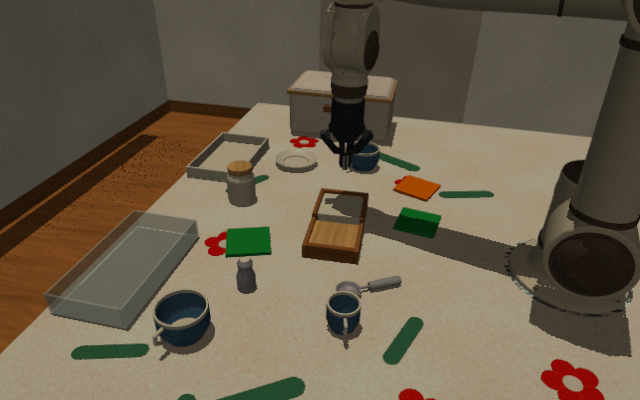

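The full side view shows closed fingertips ending at about (345,168), against a predicted (343,181). I'll check this discrepancy against the start picture.

```bash
python3 - <<'E'
from h import *
print(proj('side',[[.2094,.5083,.2042],[.2094,.5083,.1962],[.5162,-.1245,.0968],[.5162,-.1245,.089],[.5162,-.1245,.12],[.5162,-.1245,.15]]))
o=bot.get_obs();print(o['ee_pos'],o['time'])
u=proj('side',[o['ee_pos']])[0];print(u)
# synthetic roundtrip check & projected corners
print(proj('side',[[.442,.2609,.06],[.442,.2609,0]]),proj('top',[[.442,.2609,.06],[.442,.2609,0]]))
a=cv2.imread('pics/side1.png')[100:220,290:410];b=cv2.imread('pics/side0.png')[260:400,480:620]
cv2.imwrite('pics/c4.png',np.hstack([cv2.resize(a,(400,400),interpolation=3),cv2.resize(b,(400,400),interpolation=3)]))
E
```

```text
[[517.80650748 390.56985516]
 [516.01342885 395.17044247]
 [343.24071388 178.09810697]
 [343.08802011 180.88547047]
 [343.70111298 169.68998952]
 [344.31063689 158.54984603]]
[ 0.51682616 -0.12449591  0.09760505] 3.7
[343.00568885 177.77819368]
[[344.07235939 300.52473928]
 [342.46194677 324.57290382]] [[218.65068739 254.74251445]
 [223.97208043 256.69239486]]
```

View pics/c4.png

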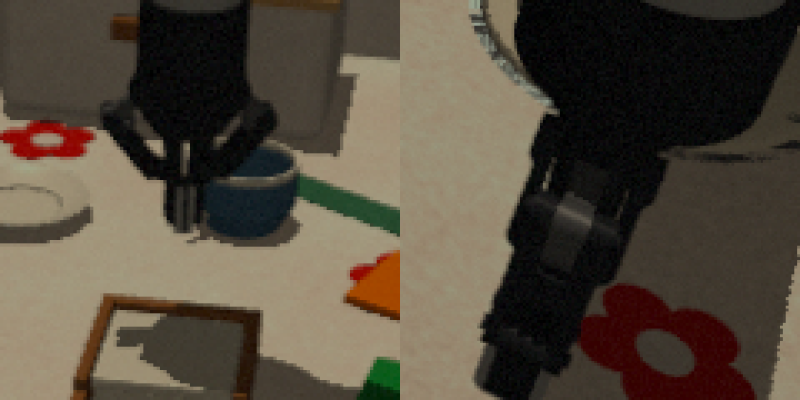

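Request:
carry_out:
  linear:
    - [0, 0, -0.35]
    - [0, 0, -0.35]
    - [0, 0, -0.35]
    - [0, 0, -0.35]
    - [0, 0, -0.35]
    - [0, 0, 0]
    - [0, 0, 0]
  rotation:
    - [0, 0, 0]
    - [0, 0, 0]
    - [0, 0, 0]
    - [0, 0, 0]
    - [0, 0, 0]
    - [0, 0, 0]
    - [0, 0, 0]
  grip: [1, 1, 1, 1, 1, 1, 1]

```text
time: 4.4
ee_pos: [0.5166, -0.1251, 0.0616]
tcp_rot: [-180.0, -0.0, 106.4]
wrist_force: [0.1, 0.7, 0.5]
opening: -0.0
grasp_force: 0.0
```

```bash
python3 - <<'E'
from h import *
im=bot.camera('side');o=bot.get_obs();print(o['ee_pos'],o['wrist_force']);print(proj('side',[o['ee_pos']-[0,0,.008]]))
t=bot.camera('top')
cv2.imwrite('pics/c5.png',np.hstack([cv2.resize(im[130:270,290:410],(480,560),interpolation=3)]))
E
```

```text
[ 0.51678461 -0.12509552  0.06192403] [0.08386149 0.57295431 0.04869905]
[[342.22813626 193.03525178]]
```

View pics/c5.png

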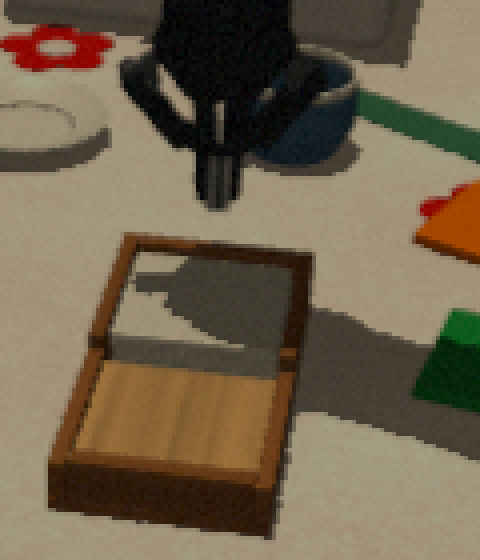

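```bash
python3 - <<'E'
from h import *
print('shadow tip on tile',plane('side',[[325,201],[323,198.7]],.04))
print('arm shadow centre on table',plane('side',[[380,223],[440,240],[500,255]],0))
o,d=ray('side',[[344,181.8]])
for y in(-.06,-.09,-.125,-.16,-.2): print(o+d[0]*(y-o[1])/d[0][1])
o,d=ray('side',[[345.5,169.6]])
for y in(-.06,-.09,-.125,-.16,-.2): print(o+d[0]*(y-o[1])/d[0][1])
im=cv2.imread('pics/side0.png')
cv2.imwrite('pics/t2.png',bot.camera('top'))
E
```

```text
shadow tip on tile [[ 0.55487041 -0.09879027  0.04      ]
 [ 0.56211202 -0.10841054  0.04      ]]
arm shadow centre on table [[ 0.41354353 -0.09599186  0.        ]
 [ 0.2670506  -0.05990041  0.        ]
 [ 0.13258481 -0.03471765  0.        ]]
[ 0.50382142 -0.06        0.12240381]
[ 0.50846333 -0.09        0.10583214]
[ 0.51387889 -0.125       0.08649853]
[ 0.51929445 -0.16        0.06716491]
[ 0.52548366 -0.2         0.04506935]
[ 0.50194667 -0.06        0.1542844 ]
[ 0.50652859 -0.09        0.13873293]
[ 0.51187416 -0.125       0.12058955]
[ 0.51721973 -0.16        0.10244617]
[ 0.52332895 -0.2         0.08171088]
```

```bash
python3 - <<'E'
from h import *
P=np.array([.2094,.5083,.209]);d=np.array([.381,.925,0])
print('side',proj('side',[P+.045*d,P-.045*d,P+.045*d+[0,0,.03]]).round(),'top',proj('top',[P+.045*d,P-.045*d,P+[0,0,.1]]).round())
im=cv2.imread('pics/top0.png')[345:400,0:130];g=cv2.cvtColor(im,6)
m=(g<40).astype(np.uint8);n,l,s,c=cv2.connectedComponentsWithStats(m);print([(x.tolist(),y.round().tolist()) for x,y in zip(s,c) if x[4]>40])
for r in range(0,55,4): print(''.join('#' if v<40 else '.' for v in g[r]))
im=cv2.imread('pics/side0.png')[340:400,490:580];g=cv2.cvtColor(im,6)
for r in range(0,60,4): print(''.join('#' if v<40 else '.' for v in g[r]))
E
```

```text
side [[507. 418.]
 [530. 361.]
 [514. 400.]] top [[ 80. 359.]
 [117. 371.]
 [ 71. 374.]]
[([0, 0, 130, 55, 3768], [72.0, 20.0]), ([0, 0, 14, 37, 312], [6.0, 15.0]), ([28, 12, 85, 43, 2369], [73.0, 34.0]), ([0, 23, 41, 32, 666], [22.0, 45.0])]
######.#######....................................................................................................................
###.#..######.....................................................................................................................
###...##.####.....................................................................................................................
###.##########.............................########...............................................................................
##.##########..................#########################################..........................................................
##..#########..................####..##################################...........#..###.#..#.....................................
##.........................#..#.....#..################################
[... 1641 characters left out ...]
############################.......#######################..###
...................#######################################################################
....................######################################################...........#####
.....................##############################.#####################.................
.......................###########################......##################................
.....................############################............#################............
....................##################..............................######################
....................#################...............................######################
```

Request:
carry_out:
  linear:
    - [0, 0, -0.05]
    - [0, 0, -0.05]
    - [0, 0, -0.05]
    - [0, 0, -0.05]
    - [0, 0, -0.05]
    - [0, 0, -0.05]
  rotation:
    - [0, 0, 0]
    - [0, 0, 0]
    - [0, 0, 0]
    - [0, 0, 0]
    - [0, 0, 0]
    - [0, 0, 0]
  grip: [1, 1, 1, 1, 1, 1]

```text
time: 5.15
ee_pos: [0.5167, -0.1251, 0.0557]
tcp_rot: [-180.0, -0.0, 106.4]
wrist_force: [-0.7, 0.8, -0.3]
opening: -0.0001
grasp_force: 0.0
```

Request:
carry_out:
  linear:
    - [0, 0, -0.05]
    - [0, 0, -0.05]
  rotation:
    - [0, 0, 0]
    - [0, 0, 0]
  grip: [1, 1]

```text
time: 5.35
ee_pos: [0.5167, -0.1251, 0.0537]
tcp_rot: [180.0, 0.0, 106.4]
wrist_force: [0.3, 0.2, -0.0]
opening: 0.0
grasp_force: 0.0
```

Request:
carry_out:
  linear:
    - [0, 0, -0.05]
    - [0, 0, -0.05]
  rotation:
    - [0, 0, 0]
    - [0, 0, 0]
  grip: [1, 1]

```text
time: 5.55
ee_pos: [0.5167, -0.1251, 0.0517]
tcp_rot: [-180.0, 0.0, 106.4]
wrist_force: [0.3, 0.4, -0.5]
opening: -0.0001
grasp_force: 0.0
```

Request:
carry_out:
  linear:
    - [0, 0, -0.05]
    - [0, 0, -0.05]
  rotation:
    - [0, 0, 0]
    - [0, 0, 0]
  grip: [1, 1]

```text
time: 5.75
ee_pos: [0.5167, -0.125, 0.0497]
tcp_rot: [-180.0, -0.0, 106.4]
wrist_force: [-0.2, 0.6, -1.2]
opening: -0.0002
grasp_force: 0.0
```

Request:
carry_out:
  linear:
    - [0, 0, -0.05]
    - [0, 0, -0.05]
  rotation:
    - [0, 0, 0]
    - [0, 0, 0]
  grip: [1, 1]

```text
time: 5.95
ee_pos: [0.5167, -0.1251, 0.0477]
tcp_rot: [-180.0, -0.0, 106.4]
wrist_force: [0.0, 0.4, -0.2]
opening: -0.0002
grasp_force: 0.0
```

Request:
carry_out:
  linear:
    - [0, 0, -0.05]
    - [0, 0, -0.05]
  rotation:
    - [0, 0, 0]
    - [0, 0, 0]
  grip: [1, 1]

```text
time: 6.15
ee_pos: [0.5167, -0.1251, 0.0457]
tcp_rot: [-180.0, 0.0, 106.4]
wrist_force: [0.3, 0.3, -0.5]
opening: -0.0001
grasp_force: 0.0
```

Request:
carry_out:
  linear:
    - [0, 0, -0.05]
    - [0, 0, -0.05]
  rotation:
    - [0, 0, 0]
    - [0, 0, 0]
  grip: [1, 1]

```text
time: 6.35
ee_pos: [0.5167, -0.1251, 0.0437]
tcp_rot: [180.0, 0.0, 106.4]
wrist_force: [0.1, 0.1, 0.2]
opening: -0.0004
grasp_force: 0.0
```

```bash
python3 - <<'E'
from h import *
im=bot.camera('side');o=bot.get_obs();print(o['ee_pos'],o['wrist_force']);print(proj('side',[o['ee_pos']-[0,0,.008]]))
cv2.imwrite('pics/c6.png',cv2.resize(im[140:240,290:390],(600,600),interpolation=3))
E
```

```text
[ 0.51661785 -0.12505825  0.04353027] [-0.87094766 -0.19681709  0.53309177]
[[341.94663914 199.34477829]]
```

View pics/c6.png

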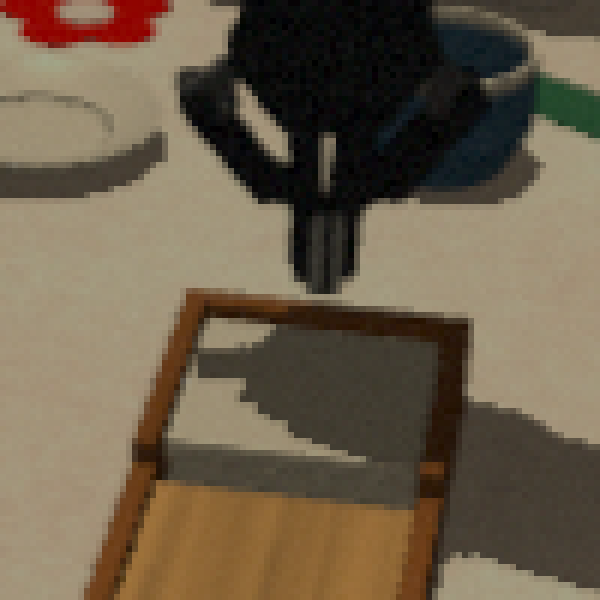

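The tip shows at (344,188.5) with no contact force. Read in the arm's plane, the tip is really about 30 mm higher than the model says. I'll keep feeling downwards.

Request:
carry_out:
  linear:
    - [0, 0, -0.05]
    - [0, 0, -0.05]
  rotation:
    - [0, 0, 0]
    - [0, 0, 0]
  grip: [1, 1]

```text
time: 6.6
ee_pos: [0.5167, -0.1251, 0.0417]
tcp_rot: [180.0, 0.0, 106.4]
wrist_force: [-0.5, 0.6, 0.3]
opening: -0.0004
grasp_force: 0.0
```

Request:
carry_out:
  linear:
    - [0, 0, -0.05]
    - [0, 0, -0.05]
    - [0, 0, -0.05]
    - [0, 0, -0.05]
    - [0, 0, -0.05]
    - [0, 0, -0.05]
    - [0, 0, -0.05]
    - [0, 0, -0.05]
  rotation:
    - [0, 0, 0]
    - [0, 0, 0]
    - [0, 0, 0]
    - [0, 0, 0]
    - [0, 0, 0]
    - [0, 0, 0]
    - [0, 0, 0]
    - [0, 0, 0]
  grip: [1, 1, 1, 1, 1, 1, 1, 1]

```text
time: 7.4
ee_pos: [0.5167, -0.1251, 0.0337]
tcp_rot: [-180.0, -0.0, 106.4]
wrist_force: [0.8, -0.2, 0.1]
opening: 0.0001
grasp_force: 0.0
```

```bash
python3 - <<'E'
from h import *
im=bot.camera('side');o=bot.get_obs();print(o['ee_pos'],o['wrist_force'])
cv2.imwrite('pics/c7.png',cv2.resize(im[140:240,290:390],(600,600),interpolation=3))
E
```

```text
[ 0.5166484  -0.12506833  0.03355159] [ 0.50697757 -0.26383564 -0.69304314]
```

View pics/c7.png

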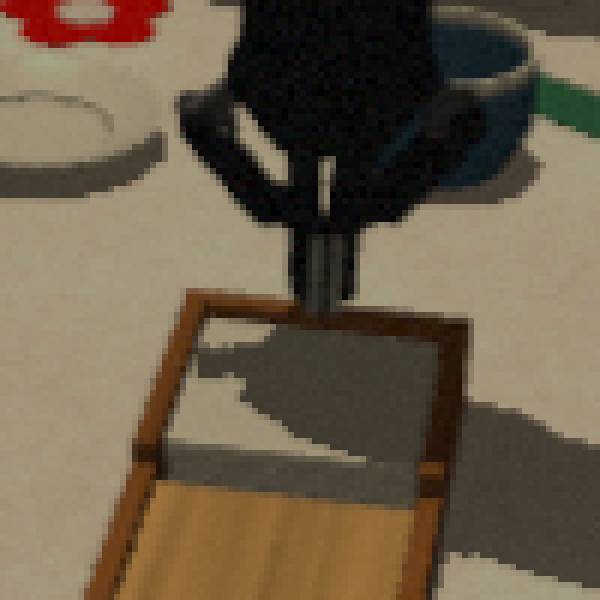

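The tip at about (320,314) in the crop now hides part of the back wall, so it is inside the bay with about 15 mm still to go. That was the last of my 10 views; from here I work by numbers.

Request:
carry_out:
  linear:
    - [0, 0, -0.05]
    - [0, 0, -0.05]
    - [0, 0, -0.05]
    - [0, 0, -0.05]
    - [0, 0, -0.05]
    - [0, 0, -0.05]
    - [0, 0, -0.05]
  rotation:
    - [0, 0, 0]
    - [0, 0, 0]
    - [0, 0, 0]
    - [0, 0, 0]
    - [0, 0, 0]
    - [0, 0, 0]
    - [0, 0, 0]
  grip: [1, 1, 1, 1, 1, 1, 1]

```text
time: 8.15
ee_pos: [0.5167, -0.1251, 0.0267]
tcp_rot: [-180.0, 0.0, 106.4]
wrist_force: [0.2, -0.1, 0.1]
opening: 0.0002
grasp_force: 0.0
```

Request:
carry_out:
  linear:
    - [0, 0, -0.05]
  rotation:
    - [0, 0, 0]
  grip: [1]

```text
time: 8.25
ee_pos: [0.5167, -0.1251, 0.0257]
tcp_rot: [-180.0, -0.0, 106.4]
wrist_force: [-0.3, 0.9, -0.6]
opening: -0.0002
grasp_force: 0.0
```

Request:
carry_out:
  linear:
    - [0, 0, -0.05]
    - [0, 0, -0.05]
  rotation:
    - [0, 0, 0]
    - [0, 0, 0]
  grip: [1, 1]

```text
time: 8.45
ee_pos: [0.5167, -0.1251, 0.0237]
tcp_rot: [-180.0, -0.0, 106.4]
wrist_force: [0.0, -0.0, 0.7]
opening: -0.0
grasp_force: 0.0
```

Request:
carry_out:
  linear:
    - [0, 0, -0.05]
    - [0, 0, -0.05]
  rotation:
    - [0, 0, 0]
    - [0, 0, 0]
  grip: [1, 1]

```text
time: 8.65
ee_pos: [0.5167, -0.1251, 0.0217]
tcp_rot: [180.0, 0.0, 106.4]
wrist_force: [-0.5, 0.8, -0.1]
opening: 0.0002
grasp_force: 0.0
```

Request:
carry_out:
  linear:
    - [0, 0, -0.05]
    - [0, 0, -0.05]
  rotation:
    - [0, 0, 0]
    - [0, 0, 0]
  grip: [1, 1]

```text
time: 8.85
ee_pos: [0.5167, -0.1251, 0.0197]
tcp_rot: [-180.0, -0.0, 106.4]
wrist_force: [-0.5, 0.8, 0.8]
opening: 0.0002
grasp_force: 0.0
```

Request:
carry_out:
  linear:
    - [0, 0, -0.05]
    - [0, 0, -0.05]
  rotation:
    - [0, 0, 0]
    - [0, 0, 0]
  grip: [1, 1]

```text
time: 9.05
ee_pos: [0.5167, -0.1251, 0.0177]
tcp_rot: [-180.0, -0.0, 106.4]
wrist_force: [-1.6, 0.0, -0.1]
opening: -0.0001
grasp_force: 0.0
```

Request:
carry_out:
  linear:
    - [0, 0, -0.05]
    - [0, 0, -0.05]
  rotation:
    - [0, 0, 0]
    - [0, 0, 0]
  grip: [1, 1]

```text
time: 9.25
ee_pos: [0.5167, -0.1251, 0.0157]
tcp_rot: [180.0, -0.0, 106.4]
wrist_force: [0.1, -0.7, -0.3]
opening: 0.0
grasp_force: 0.0
```

```bash
cat > tip.py <<'E'
from h import *
im=bot.camera('side');o=bot.get_obs();print(o['ee_pos'],o['wrist_force'])
g=cv2.cvtColor(im,6);np.set_printoptions(linewidth=250)
print(g[180:212,330:358])
for z in(.03,.035,.04,.045,.05,.06): print(z,proj('side',[[.5167,-.1251,z]]).round(1))
cv2.imwrite('pics/last.png',im)
E
python3 tip.py
```

```text
[ 0.51661129 -0.12504162  0.01552914] [0.04848037 0.28746407 0.09711586]
[[ 10  15   9  16   6  12  17   7  13  12   5  15  27  58  67   8   4  10   8   8  12   4   8  14   8  15  12   5]
 [ 63   5   8  10  12   8  13  12   6  12  11   8  26  59  65  11   7  17   4   9   9  11   1   6  14   5  14  39]
 [126  62   5  15   6  12   7   2   8  12  11   9  16  26  26   6   7   8   7   5  14   6   7  12   5  16  25  88]
 [150 125  62   7  25  45  34   2  14   4  10  13   9   6   3   9   9   5  15   9   9  41  73  66  41  54 101 142]
 [151 151 142 138 139 141 131  90  15  13   5   8   9  10   8  16  10  10  12  26  86 141 144 144 140 141 145 151]
 [154 154 155 153 153 154 153 126  33   0  14  12  15  14  12  27  21  12  10  58 124 154 152 154 151 151 152 154]
 [153 151 153 153 153 152 153 132  37  10  13  30  48  38  22  41  41  24  22  91 147 153 151 152 151 151 150 151]
 [152 153 154 151 152 151 153 134  38  15  14  35  53  35  25  46  47  16  24  94 152 151 154 153 153 152 150 149]
 [132 152 152 152 152 154 152 129  16  12  15  34  51  35  28  49  45  17  27  95 153 152 154 155 155 154 1
[... 2081 characters left out ...]
18  60  59  60  61  59  58  60  60  60  60  60  62  58  60  58  57  60  61  60  63  62  61  63  61  60  59  62]
 [142 134 118  62  60  59  61  59  61  64  62  60  59  57  58  60  58  59  62  62  58  60  62  58  60  62  62  57]
 [146 145 142 135 119  59  58  61  60  55  62  60  58  60  59  60  60  59  60  59  60  62  60  61  61  61  59  62]
 [144 146 144 145 143 132 117  63  58  58  59  60  59  60  59  58  62  62  61  59  58  61  58  61  61  62  59  59]
 [145 145 145 145 145 145 141 118  61  60  61  59  59  60  60  60  58  59  60  60  59  59  61  57  62  60  63  58]]
0.03 [[341.8 201.2]]
0.035 [[341.9 199.5]]
0.04 [[342.  197.8]]
0.045 [[342.1 196.1]]
0.05 [[342.2 194.4]]
0.06 [[342.4 190.9]]
```

Request:
carry_out:
  linear:
    - [0, 0, -0.05]
  rotation:
    - [0, 0, 0]
  grip: [1]

```text
time: 9.4
ee_pos: [0.5168, -0.1251, 0.0148]
tcp_rot: [180.0, 0.0, 106.4]
wrist_force: [0.1, 0.1, -0.5]
opening: -0.0003
grasp_force: 0.0
```

Request:
carry_out:
  linear:
    - [0, 0, -0.05]
  rotation:
    - [0, 0, 0]
  grip: [1]

```text
time: 9.5
ee_pos: [0.5167, -0.1251, 0.0137]
tcp_rot: [180.0, 0.0, 106.4]
wrist_force: [-0.7, -0.6, -0.2]
opening: 0.0002
grasp_force: 0.0
```

Request:
carry_out:
  linear:
    - [0, 0, -0.05]
  rotation:
    - [0, 0, 0]
  grip: [1]

```text
time: 9.6
ee_pos: [0.5167, -0.1251, 0.0127]
tcp_rot: [-180.0, -0.0, 106.4]
wrist_force: [0.5, 0.2, -0.2]
opening: 0.0001
grasp_force: 0.0
```

Request:
carry_out:
  linear:
    - [0, 0, -0.05]
    - [0, 0, -0.03]
  rotation:
    - [0, 0, 0]
    - [0, 0, 0]
  grip: [1, 1]

```text
time: 9.8
ee_pos: [0.5168, -0.1251, 0.0115]
tcp_rot: [180.0, 0.0, 106.4]
wrist_force: [-2.0, 0.3, 8.0]
opening: -0.0
grasp_force: 3.4
```

```bash
python3 tip.py | sed -n '1p;14,26p'
```

```text
[ 0.51686416 -0.12510615  0.01153745] [-0.57681463 -0.59380658  2.8154147 ]
 [ 32  29  30  35  38  38  35  19   9  12  20  44  46  25  36  52  38   4  11  22  26  31  35  38  42  52  59  56]
 [103  78  68  55  46  26  31  22  13   6  23  44  51  26  31  49  40   9  11  24  32  31  28  28  28  30  26  28]
 [138 136 135 134 119  56  63  55  18   5  21  44  48  29  33  51  36   2  11  25  30  32  34  29  27  27  27  30]
 [146 145 147 131  75  60  60  54  19   7  21  47  47  17  32  52  39   6  25  37  38  37  32  24  33  28  29  31]
 [145 131  83  78  62  60  59  53  27   7  25  51  46  23  37  48  31  15  34  54  55  56  57  56  62  63  50  49]
 [ 85  78  60  59  59  62  60  59  50  23  35  51  45  25  37  46  32  27  48  61  61  61  62  60  61  60  59  56]
 [ 58  59  59  61  59  61  60  62  55  52  48  51  46  26  39  54  51  54  59  60  59  63  60  60  63  62  58  60]
 [ 61  60  62  60  60  61  57  57  60  60  51  47  43  27  45  55  59  58  59  60  60  61  62  59  59  59  61  58]
 [ 59  61  57  58  61  59  62  59  60  57  58  47  48  59  57  56  61  61  60  60  60  59  60  59  62  62  62  62]
 [ 61  63  58  60  58  60  60  60  59  64  61  58  57  60  60  62  60  59  60  62  59  60  60  60  60  59  59  59]
 [ 60  62  61  63  58  59  61  62  58  62  61  59  59  57  62  63  59  61  59  60  59  60  61  59  61  60  61  61]
 [ 59  59  61  61  60  60  59  59  58  63  62  61  61  61  59  60  63  61  61  62  59  60  62  58  59  59  59  58]
 [ 59  61  60  62  60  60  61  60  61  62  61  59  61  61  58  62  61  61  60  62  61  58  58  57  59  58  60  61]
```

Request:
carry_out:
  linear:
    - [0, 0, -0.02]
    - [0, 0, 0]
  rotation:
    - [0, 0, 0]
    - [0, 0, 0]
  grip: [1, 1]

```text
time: 10.05
ee_pos: [0.517, -0.1251, 0.0115]
tcp_rot: [179.9, 0.0, 106.4]
wrist_force: [-1.2, -0.6, 6.0]
opening: 0.0
grasp_force: 3.1
```

Request:
carry_out:
  linear:
    - [0, 0, -0.015]
    - [0, 0, 0]
    - [-0.005, 0.1, 0]
    - [-0.005, 0.1, 0]
    - [-0.005, 0.1, 0]
    - [-0.005, 0.1, 0]
  rotation:
    - [0, 0, 0]
    - [0, 0, 0]
    - [0, 0, 0]
    - [0, 0, 0]
    - [0, 0, 0]
    - [0, 0, 0]
  grip: [1, 1, 1, 1, 1, 1]

```text
time: 10.65
ee_pos: [0.5172, -0.1175, 0.0115]
tcp_rot: [179.9, 0.1, 106.4]
wrist_force: [-0.9, -2.0, 6.1]
opening: -0.0001
grasp_force: 3.2
```

```bash
cat > tile.py <<'E'
from h import *
for n in('top','side'):
    im=bot.camera(n); cv2.imwrite(f'pics/now_{n}.png',im)
g=cv2.cvtColor(cv2.imread('pics/now_side.png'),cv2.COLOR_BGR2HSV)
# saturation profile along caddy centre line at several x offsets
o=bot.get_obs();print(o['ee_pos'],o['wrist_force'],o['time'])
u=np.array([.9986,.0523]);v=np.array([-.0523,.9986]);c=np.array([.5112,-.041])
for xo in(-.03,.03,.045):
    ys=np.arange(-.12,.125,.004);P=np.array([np.r_[c+xo*u+y*v,.035] for y in ys])
    q=proj('side',P).round().astype(int)
    print(xo,' '.join(f'{int(y*1000)}:{g[b,a,1]}/{g[b,a,2]}' for y,(a,b) in zip(ys,q)))
E
python3 tile.py
```

```text
[ 0.51714582 -0.11725516  0.01148587] [ 0.83173815 -1.23867385  6.69414928] 10.75
-0.03 -120:180/44 -115:238/45 -111:238/45 -107:238/44 -103:159/53 -99:74/62 -95:74/62 -91:58/66 -87:62/66 -83:65/63 -79:68/64 -75:65/67 -71:65/67 -67:58/66 -63:63/65 -59:68/64 -55:68/64 -51:68/64 -47:72/64 -43:71/65 -39:63/65 -35:69/67 -31:65/63 -27:66/66 -23:67/65 -19:59/65 -15:63/65 -11:69/67 -7:60/64 -3:66/140 0:67/95 4:60/76 8:64/72 12:60/76 16:64/76 20:73/77 24:151/133 28:165/141 32:158/145 36:158/145 40:164/145 44:161/146 48:164/145 52:158/147 56:157/146 60:162/145 64:159/149 68:159/148 72:159/146 76:157/148 80:157/149 84:155/151 88:160/151 92:160/148 96:154/152 100:160/150 104:153/153 108:165/136 112:197/106 116:185/102 120:203/98 124:185/58
0.03 -120:193/78 -115:206/47 -111:193/45 -107:184/50 -103:184/50 -99:47/140 -95:67/157 -91:65/157 -87:64/91 -83:64/91 -79:67/87 -75:65/67 -71:64/64 -67:61/67 -63:75/65 -59:77/66 -55:65/67 -51:68/132 -47:66/142 -43:66/142 -39:68/139 -35:66/136 -31:65/158 -27:65/158 -23:66/158 -19:66/158 -15:68/157 -11:66/158 -7:67/161 -3:60/158 0:68/98 4:65/75 8:65/71 12:57/76
[... 288 characters left out ...]
7 120:193/99 124:234/48
0.045 -120:199/59 -115:200/46 -111:200/46 -107:202/48 -103:103/92 -99:68/149 -95:68/149 -91:64/155 -87:65/157 -83:68/157 -79:70/91 -75:62/90 -71:65/67 -67:73/66 -63:70/66 -59:68/64 -55:68/64 -51:65/145 -47:65/157 -43:66/158 -39:65/157 -35:65/157 -31:65/160 -27:65/158 -23:67/159 -19:67/157 -15:67/157 -11:64/159 -7:65/157 -3:67/159 0:64/103 4:64/80 8:64/76 12:86/65 16:69/74 20:139/127 24:156/152 28:159/156 32:159/154 36:161/155 40:161/155 44:160/153 48:160/155 52:159/159 56:161/155 60:160/151 64:163/155 68:160/155 72:157/153 76:158/155 80:156/154 84:158/150 88:166/154 92:158/153 96:158/150 100:161/155 104:161/154 108:157/151 112:178/109 116:194/100 120:203/89 124:191/52
```

```bash
cat > tile.py <<'E'
from h import *
import sys
u=np.array([.9986,.0523]);v=np.array([-.0523,.9986]);c=np.array([.5112,-.041])
def front(im):
    g=cv2.GaussianBlur(im,(1,1),0).astype(np.float32);r=[]
    for xo in np.arange(-.04,.045,.01):
        ys=np.arange(-.03,.12,.001);P=np.array([np.r_[c+xo*u+y*v,.036] for y in ys])
        q=proj('side',P).astype(np.float32)
        s=cv2.remap(g,q[None,:,0],q[None,:,1],1)[0]; 
        # tile: low blue deficit; wood: high. front of tile = brightness edge; wood start = saturation edge
        L=s.sum(1);sat=(s[:,2]-s[:,0])/(s[:,2]+1)
        wood=ys[np.argmax(sat>.45)];k=np.diff(cv2.GaussianBlur(L[:,None],(1,5),0)[:,0])
        m=ys[:-1]<wood;r.append((round(1000*ys[:-1][m][np.argmin(k[m])]) if m.any() else None,round(1000*wood)))
    return r
if __name__=='__main__':
    for f in sys.argv[1:]: print(f,front(cv2.imread(f)))
    im=bot.camera('side');print('now',front(im));o=bot.get_obs();print(o['ee_pos'],o['wrist_force'],o['time'])
E
python3 tile.py pics/side0.png pics/now_side.png
```

```text
pics/side0.png [(-7, 21), (-9, 22), (-7, 22), (-9, 22), (-7, 21), (-9, 22), (-8, 22), (-10, 21), (-8, 21)]
pics/now_side.png [(-7, 21), (0, 22), (1, 22), (-1, 22), (-2, 21), (-1, 22), (-2, 22), (-1, 22), (-2, 21)]
now [(-21, 21), (0, 22), (-2, 22), (-1, 22), (-2, 22), (-1, 22), (-1, 22), (-1, 21), (-1, 21)]
[ 0.51714463 -0.11725356  0.01151008] [ 0.28905668 -0.04058942  7.10803146] 10.8
```

Request:
carry_out:
  linear:
    - [-0.01, 0.2, -0.002]
    - [-0.01, 0.2, 0]
    - [-0.01, 0.2, 0]
    - [-0.01, 0.2, 0]
    - [-0.01, 0.2, 0]
    - [-0.01, 0.2, 0]
  rotation:
    - [0, 0, 0]
    - [0, 0, 0]
    - [0, 0, 0]
    - [0, 0, 0]
    - [0, 0, 0]
    - [0, 0, 0]
  grip: [1, 1, 1, 1, 1, 1]

```text
time: 11.4
ee_pos: [0.516, -0.0934, 0.0115]
tcp_rot: [179.9, 0.1, 106.4]
wrist_force: [-0.3, -1.5, 7.0]
opening: -0.0001
grasp_force: 3.3
```

```bash
python3 tile.py
```

```text
now [(35, 38), (34, 36), (24, 38), (22, 38), (23, 37), (22, 37), (23, 39), (21, 37), (23, 37)]
[ 0.51596899 -0.09291659  0.01148957] [-0.11788761 -0.70917018  5.62809111] 11.45
```

Request:
carry_out:
  linear:
    - [-0.01, 0.2, -0.01]
    - [-0.01, 0.2, 0]
    - [-0.01, 0.2, 0]
    - [-0.01, 0.2, 0]
    - [-0.01, 0.2, 0]
    - [-0.01, 0.2, 0]
  rotation:
    - [0, 0, 0]
    - [0, 0, 0]
    - [0, 0, 0]
    - [0, 0, 0]
    - [0, 0, 0]
    - [0, 0, 0]
  grip: [1, 1, 1, 1, 1, 1]

```text
time: 12.05
ee_pos: [0.5149, -0.0694, 0.0115]
tcp_rot: [179.9, 0.1, 106.4]
wrist_force: [1.1, -1.9, 8.3]
opening: -0.0001
grasp_force: 3.9
```

```bash
python3 tile.py
```

```text
now [(57, 61), (47, 61), (48, 61), (47, 61), (48, 60), (46, 61), (48, 61), (47, 60), (48, 61)]
[ 0.51489449 -0.06891203  0.01147603] [ 0.28495676 -0.05227626  7.5528102 ] 12.1
```

Request:
carry_out:
  linear:
    - [-0.01, 0.2, 0]
    - [-0.01, 0.2, 0]
    - [-0.01, 0.2, 0]
    - [-0.01, 0.2, 0]
  rotation:
    - [0, 0, 0]
    - [0, 0, 0]
    - [0, 0, 0]
    - [0, 0, 0]
  grip: [1, 1, 1, 1]

```text
time: 12.5
ee_pos: [0.5142, -0.0534, 0.0115]
tcp_rot: [179.9, 0.1, 106.4]
wrist_force: [0.0, -2.2, 9.2]
opening: 0.0002
grasp_force: 4.1
```

```bash
python3 tile.py
```

```text
now [(76, 78), (74, 78), (65, 78), (66, 77), (65, 78), (63, 78), (65, 78), (63, 78), (-17, 78)]
[ 0.51417856 -0.05294596  0.0115584 ] [0.10312606 0.17971176 7.85557685] 12.55
```

Request:
carry_out:
  linear:
    - [-0.01, 0.2, -0.005]
    - [-0.01, 0.2, -0.005]
    - [-0.01, 0.2, -0.005]
  rotation:
    - [0, 0, 0]
    - [0, 0, 0]
    - [0, 0, 0]
  grip: [1, 1, 1]

```text
time: 12.85
ee_pos: [0.5137, -0.0414, 0.0114]
tcp_rot: [179.9, 0.1, 106.4]
wrist_force: [0.3, -1.7, 7.8]
opening: 0.0
grasp_force: 4.1
```

```bash
python3 tile.py
```

```text
now [(-29, 92), (83, 93), (81, 93), (82, 93), (81, 92), (81, 92), (81, 93), (-10, 93), (81, 93)]
[ 0.51362354 -0.04084197  0.01130195] [-0.44139175 -0.04312226  8.92193844] 12.9
```

Request:
carry_out:
  linear:
    - [-0.01, 0.2, -0.005]
    - [-0.01, 0.2, -0.01]
    - [-0.01, 0.2, -0.01]
  rotation:
    - [0, 0, 0]
    - [0, 0, 0]
    - [0, 0, 0]
  grip: [1, 1, 1]

```text
time: 13.2
ee_pos: [0.5131, -0.0293, 0.0108]
tcp_rot: [179.9, 0.1, 106.4]
wrist_force: [-0.2, -1.6, 9.4]
opening: -0.0002
grasp_force: 4.5
```

```bash
python3 tile.py
```

```text
now [(-24, 104), (-23, 105), (-20, 104), (94, 105), (92, 104), (94, 104), (93, 104), (93, 105), (93, 104)]
[ 0.51310807 -0.02885455  0.0108428 ] [ 0.42495405 -0.38552292  8.63399125] 13.25
```

Request:
carry_out:
  linear:
    - [-0.01, 0.15, -0.005]
    - [-0.01, 0.15, -0.005]
  rotation:
    - [0, 0, 0]
    - [0, 0, 0]
  grip: [1, 1]

```text
time: 13.45
ee_pos: [0.5122, -0.0231, 0.01]
tcp_rot: [179.9, 0.0, 106.4]
wrist_force: [-0.4, -0.5, 0.5]
opening: -0.0001
grasp_force: 0.0
```

Request:
carry_out:
  linear:
    - [0, 0, -0.04]
    - [0, 0, -0.04]
    - [0, 0, 0]
  rotation:
    - [0, 0, 0]
    - [0, 0, 0]
    - [0, 0, 0]
  grip: [1, 1, 1]

```text
time: 13.75
ee_pos: [0.5115, -0.023, 0.0075]
tcp_rot: [-180.0, -0.0, 106.4]
wrist_force: [0.4, 0.2, 2.7]
opening: 0.0003
grasp_force: 1.1
```

```bash
python3 tile.py
```

```text
now [(-16, 109), (-18, 109), (-16, 110), (98, 110), (96, 109), (98, 109), (96, 109), (17, 109), (97, 109)]
[ 0.51145402 -0.02304531  0.00755726] [-0.28703145  1.53824783  2.12883774] 13.8
```

Request:
carry_out:
  linear:
    - [0, 0, -0.02]
    - [0, 0, -0.015]
    - [0, 0, 0]
    - [-0.005, 0.1, 0]
    - [-0.005, 0.1, 0]
    - [-0.005, 0.1, 0]
    - [-0.005, 0.1, 0]
  rotation:
    - [0, 0, 0]
    - [0, 0, 0]
    - [0, 0, 0]
    - [0, 0, 0]
    - [0, 0, 0]
    - [0, 0, 0]
    - [0, 0, 0]
  grip: [1, 1, 1, 1, 1, 1, 1]

```text
time: 14.5
ee_pos: [0.5115, -0.0155, 0.0075]
tcp_rot: [180.0, 0.1, 106.4]
wrist_force: [-1.4, -2.4, 6.2]
opening: -0.0003
grasp_force: 3.1
```

```bash
python3 tile.py
```

```text
now [(-11, 111), (-9, 113), (-7, 112), (105, 112), (104, 112), (106, 112), (104, 112), (25, 111), (27, 112)]
[ 0.51148728 -0.01527151  0.00750567] [-0.21622343 -1.04039018  6.33071971] 14.55
```

Request:
carry_out:
  linear:
    - [-0.005, 0.1, -0.005]
    - [-0.005, 0.1, 0]
    - [-0.005, 0.1, 0]
    - [-0.005, 0.1, 0]
  rotation:
    - [0, 0, 0]
    - [0, 0, 0]
    - [0, 0, 0]
    - [0, 0, 0]
  grip: [1, 1, 1, 1]

```text
time: 14.95
ee_pos: [0.5112, -0.0077, 0.0075]
tcp_rot: [180.0, 0.1, 106.4]
wrist_force: [-0.6, -4.9, 6.5]
opening: 0.0002
grasp_force: 3.2
```

```bash
python3 tile.py
```

```text
now [(-2, 111), (-1, 113), (-2, 111), (3, 113), (111, 113), (110, 113), (111, 113), (110, 113), (36, 113)]
[ 0.51117909 -0.00751346  0.00750279] [-0.29836121 -1.75847155  6.61352204] 15.0
```

Request:
carry_out:
  linear:
    - [-0.005, 0.08, -0.008]
    - [-0.005, 0.08, 0]
    - [-0.005, 0.08, 0]
    - [-0.005, 0.08, 0]
  rotation:
    - [0, 0, 0]
    - [0, 0, 0]
    - [0, 0, 0]
    - [0, 0, 0]
  grip: [1, 1, 1, 1]

```text
time: 15.4
ee_pos: [0.5111, -0.0017, 0.0075]
tcp_rot: [179.9, 0.1, 106.4]
wrist_force: [0.3, -5.5, 7.1]
opening: 0.0002
grasp_force: 3.5
```

```bash
python3 tile.py
```

```text
now [(6, 113), (4, 113), (6, 113), (3, 113), (112, 113), (-28, 113), (112, 113), (110, 113), (40, 113)]
[ 0.51106178 -0.00151203  0.00750696] [ 0.39171297 -4.49687225  6.28034975] 15.45
```

Request:
carry_out:
  linear:
    - [0, -0.05, 0.1]
    - [0, 0, 0.5]
    - [0, 0, 1]
    - [0, 0, 1]
    - [0, 0, 1]
    - [0, 0, 1]
    - [0, 0, 1]
    - [-0.25, 0.94, 0.4]
    - [-0.25, 0.94, 0]
    - [-0.25, 0.94, 0]
    - [-0.25, 0.94, 0]
    - [-0.25, 0.94, 0]
  rotation:
    - [0, 0, 0]
    - [0, 0, 0]
    - [0, 0, 0]
    - [0, 0, 0]
    - [0, 0, 0]
    - [0, 0, 0]
    - [0, 0, 0]
    - [0, 0, 0]
    - [0, 0, 0]
    - [0, 0, 0]
    - [0, 0, 0]
    - [0, 0, 0]
  grip: [1, 1, 1, 1, 1, 1, 1, -1, -1, -1, -1, -1]

```text
time: 16.65
ee_pos: [0.4849, 0.0931, 0.1271]
tcp_rot: [180.0, -0.0, 106.4]
wrist_force: [0.4, 0.0, 0.3]
opening: 0.0723
grasp_force: 0.0
```

Request:
carry_out:
  linear:
    - [-0.25, 0.94, 0]
    - [-0.25, 0.94, 0]
    - [-0.25, 0.94, 0]
    - [-0.25, 0.94, 0]
    - [-0.25, 0.94, 0]
    - [-0.25, 0.94, 0]
    - [-0.25, 0.94, 0]
    - [-0.25, 0.94, 0]
    - [-0.25, 0.94, 0]
    - [0, 0, 0]
    - [0, 0, 0]
  rotation:
    - [0, 0, 0]
    - [0, 0, 0]
    - [0, 0, 0]
    - [0, 0, 0]
    - [0, 0, 0]
    - [0, 0, 0]
    - [0, 0, 0]
    - [0, 0, 0]
    - [0, 0, 0]
    - [0, 0, 0]
    - [0, 0, 0]
  grip: [-1, -1, -1, -1, -1, -1, -1, -1, -1, -1, -1]

```text
time: 17.75
ee_pos: [0.4401, 0.2615, 0.1269]
tcp_rot: [-180.0, 0.0, 106.5]
wrist_force: [0.6, 0.7, -0.1]
opening: 0.0854
grasp_force: 0.0
```

```bash
cat > cup.py <<'E'
from h import *
im=bot.camera('side');o=bot.get_obs();print(o['ee_pos'],o['wrist_force'],o['opening'],o['time'])
d=np.array([np.cos(np.radians(16.4)),np.sin(np.radians(16.4)),0])
for s in(1,-1): print('tip model',proj('side',[o['ee_pos']-[0,0,.008]+s*.05*d]).round(1))
g=cv2.cvtColor(im,6)
for r in range(225,345,4): print(r,''.join('#' if v<35 else '+' if v<60 else '.' for v in g[r,295:395]))
cv2.imwrite('pics/cupnow.png',im)
E
python3 cup.py; python3 - <<'E'
from h import *
from tile import u,v,c,front
im=bot.camera('top');cv2.imwrite('pics/topnow.png',im)
hsv=cv2.cvtColor(im,cv2.COLOR_BGR2HSV)
t=cv2.inRange(hsv,(20,0,100),(110,95,255));z=np.zeros_like(t);z[198:248,284:335]=t[198:248,284:335]
cs=max(cv2.findContours(z,0,1)[0],key=cv2.contourArea);r=cv2.minAreaRect(cs);print(r)
B=plane('top',cv2.boxPoints(r),.036);print(B.round(4));print(B.mean(0))
for b in B: print('caddy',(b[:2]-c)@u,(b[:2]-c)@v)
E
```

```text
[0.4402953  0.26117394 0.12685614] [-0.15079083  0.53117705  0.29623092] 0.08534763547631173 17.8
tip model [[317.7 276. ]]
tip model [[375.5 274.6]]
225 ..........#########+...####################...#######################+....##########################
229 ..........+###########################+............................++.........######################
233 ...........#####################+..................................+.............################+##
237 .....................########.....................................++.............###++####..........
241 .....................####++.+....................................++.............####+++###..........
245 ...........++++.....+####+++++..................................++..............###++++##...........
249 .......#++################+++########+++++++++..................+...............###+++###...........
253 .......++++####+#########++++#######################+#######+++#+................#++................
257 .........++++#####+#+++++++++++++################+#####+####+##+....................................
261 .
[... 1931 characters left out ...]
######+...+#++............................................
337 ....................................................................................................
341 .................................................................................................+##
((304.2327880859375, 221.0431365966797), (34.80820846557617, 35.22220993041992), 80.83765411376953)
[[ 0.5596  0.0714  0.036 ]
 [ 0.5639 -0.0295  0.036 ]
 [ 0.4633 -0.0332  0.036 ]
 [ 0.4593  0.0658  0.036 ]]
[0.51151821 0.01860783 0.036     ]
caddy 0.05419669509169103 0.10966248878881316
caddy 0.053183353033820414 0.008717222475810952
caddy -0.04743888971480476 0.01030722965113582
caddy -0.04620014519455221 0.10934400181084643
```

Request:
carry_out:
  linear:
    - [0, 0, -0.5]
    - [0, 0, -0.7]
    - [0, 0, -0.7]
    - [0, 0, -0.7]
    - [0, 0, -0.7]
    - [0, 0, -0.7]
    - [0, 0, 0]
    - [0, 0, 0]
  rotation:
    - [0, 0, 0]
    - [0, 0, 0]
    - [0, 0, 0]
    - [0, 0, 0]
    - [0, 0, 0]
    - [0, 0, 0]
    - [0, 0, 0]
    - [0, 0, 0]
  grip: [-1, -1, -1, -1, -1, -1, -1, -1]

```text
time: 18.65
ee_pos: [0.4402, 0.2615, 0.0465]
tcp_rot: [-180.0, 0.0, 106.4]
wrist_force: [0.5, -0.1, 0.2]
opening: 0.0857
grasp_force: 0.0
```

```bash
python3 cup.py
```

```text
[0.44049201 0.26168582 0.04707958] [ 0.86013007 -0.01858286  0.18969377] 0.08554683103116852 18.7
tip model [[316.6 310.4]]
tip model [[371.6 308.7]]
225 .................................+#############################################+....................
229 .................................##############################################....................+
233 .................................##############################################.....................
237 .................................#############################################.............+........
241 ..............#+++++...........###############################################+.......++#######.....
245 ...........++########+++++++####################################################################....
249 .......+++######################################################################....#############...
253 .......+++###########++######################################################+.........+#########...
257 .........+###########+++#++###################################################...........########...
261 .
[... 1499 characters left out ...]
..#############++++.+++++##########+..................................
321 .................................###############+...++##########+...................................
325 ..................................+#############++..+########+......................................
329 ....................................+###########+....######+........................................
333 ........................................++#####++....#++............................................
337 ....................................................................................................
341 .................................................................................................+##
```

Request:
carry_out:
  linear:
    - [0.1, 0, -0.4]
    - [0.1, 0, -0.4]
    - [0, 0, -0.4]
    - [0, 0, -0.4]
    - [0, 0, -0.4]
    - [0, 0, -0.3]
    - [0, 0, 0]
    - [0, 0, 0]
  rotation:
    - [0, 0, 0]
    - [0, 0, 0]
    - [0, 0, 0]
    - [0, 0, 0]
    - [0, 0, 0]
    - [0, 0, 0]
    - [0, 0, 0]
    - [0, 0, 0]
  grip: [-1, -1, -1, -1, -1, -1, -1, -1]

```text
time: 19.5
ee_pos: [0.4443, 0.2615, 0.0007]
tcp_rot: [-180.0, 0.0, 106.4]
wrist_force: [-0.3, -0.1, -0.5]
opening: 0.0854
grasp_force: 0.0
```

```bash
python3 cup.py
```

```text
[0.44446637 0.26161641 0.00095829] [-1.28868713  0.02259586 -0.05777333] 0.08560640244456312 19.55
tip model [[314.1 328.2]]
tip model [[367.5 326.5]]
225 ..............................#####++......................................+###.....................
229 ..............................###############++++...............++++#########......................+
233 ...............................#############################################+.......................
237 ...............................############################################+........................
241 ..............................+######++++++########################++++####.........................
245 ...........+++................#############++++.+++...+.++++++++++#########.........................
249 .......++++###+#+#+###+#+##+##############################################+.........................
253 .......++++###+####+#+####################################################..........................
257 .........++++###+++++++++++#+#############################################..........................
261 
[... 1500 characters left out ...]
..############+++++..++++####+#####+..................................
321 ................................+##############++...++##########+...................................
325 ..................................+#############++..++#######+......................................
329 ....................................+###########+....######+........................................
333 ........................................++#####++....#++............................................
337 ....................................................................................................
341 .................................................................................................+##
```

Request:
carry_out:
  linear:
    - [0, 0, -0.25]
    - [0, 0, -0.25]
    - [0, 0, -0.2]
    - [0, 0, 0]
    - [0, 0, 0]
  rotation:
    - [0, 0, 0]
    - [0, 0, 0]
    - [0, 0, 0]
    - [0, 0, 0]
    - [0, 0, 0]
  grip: [-1, -1, -1, -1, -1]

```text
time: 20.05
ee_pos: [0.4442, 0.2615, -0.0135]
tcp_rot: [-180.0, 0.0, 106.4]
wrist_force: [0.5, -0.2, -0.6]
opening: 0.0857
grasp_force: 0.0
```

Request:
carry_out:
  linear:
    - [0, 0, 0]
    - [0, 0, 0]
    - [0, 0, 0]
    - [0, 0, 0]
    - [0, 0, 0]
    - [0, 0, 0]
    - [0, 0, 0]
    - [0, 0, 0]
  rotation:
    - [0, 0, 0]
    - [0, 0, 0]
    - [0, 0, 0]
    - [0, 0, 0]
    - [0, 0, 0]
    - [0, 0, 0]
    - [0, 0, 0]
    - [0, 0, 0]
  grip: [-0.2, 0.2, 0.6, 1, 1, 1, 1, 1]
  grip_force: 25

```text
time: 20.85
ee_pos: [0.4446, 0.2617, -0.013]
tcp_rot: [180.0, -0.0, 106.4]
wrist_force: [0.4, -0.5, 5.5]
opening: 0.0599
grasp_force: 27.7
```

```bash
python3 cup.py
```

```text
[ 0.4445373  0.2616796 -0.012962 ] [0.329561   0.04929663 5.20971689] 0.06025023918199465 20.9
tip model [[313.9 333.5]]
tip model [[366.9 331.7]]
225 .............................+......................................................................
229 .............................##++............................................+.....................+
233 ..............................######++...................................+####......................
237 ..............................##################+++++++...+++++++###########+.......................
241 ...............................############################################.........................
245 ...........+++................####++#######################################.........................
249 .......++++##+#####+++#+++++##########++++++++#################++++++#####+.........................
253 .......++++#########+##+#+###################++++..++.++.++++++###########..........................
257 .........++++#++++++++++++++##############################################..........................
261 ....
[... 1496 characters left out ...]
+#############+++++..+++++##+#######++++..............................
321 ..............................+++###########+###+...+###########+...................................
325 ..................................+############+++..+########+......................................
329 ....................................+####+######+....######+........................................
333 ........................................++#####++....#++............................................
337 ....................................................................................................
341 .................................................................................................+##
```

Request:
carry_out:
  linear:
    - [0, 0, 0.1]
    - [0, 0, 0.3]
    - [0, 0, 0.6]
    - [0, 0, 0.8]
    - [0, 0, 0.8]
    - [0, 0, 0.8]
    - [0, 0, 0.8]
    - [0, 0, 0.5]
    - [0, 0, 0.3]
    - [0, 0, 0]
    - [0, 0, 0]
  rotation:
    - [0, 0, 0]
    - [0, 0, 0]
    - [0, 0, 0]
    - [0, 0, 0]
    - [0, 0, 0]
    - [0, 0, 0]
    - [0, 0, 0]
    - [0, 0, 0]
    - [0, 0, 0]
    - [0, 0, 0]
    - [0, 0, 0]
  grip: [1, 1, 1, 1, 1, 1, 1, 1, 1, 1, 1]
  grip_force: 30

```text
time: 22.0
ee_pos: [0.4441, 0.2614, 0.0862]
tcp_rot: [-180.0, 0.0, 106.4]
wrist_force: [0.2, -0.0, -1.8]
opening: 0.0599
grasp_force: 32.6
```

```bash
python3 - <<'E'
from h import *
a=bot.camera('side');o=bot.get_obs();print(o['ee_pos'],o['wrist_force'],o['opening'],o['grasp_force'])
cv2.imwrite('pics/lift.png',a)
g=cv2.cvtColor(a,6);hs=cv2.cvtColor(a,cv2.COLOR_BGR2HSV)
m=cv2.inRange(hs,(95,90,20),(130,255,140));
for r in range(225,340,4): print(r,''.join('B' if m[r,c] else '#' if g[r,c]<35 else '.' for c in range(295,395)))
E
```

```text
[0.44398349 0.26133685 0.08594856] [ 1.08820926 -0.08984621 -1.4047382 ] 0.06027117603359459 32.624465254430106
225 ...........................###################################################################......
229 ............####################################################################################....
233 ............############.......#############################################.......#############....
237 .............#######.#...........########################################...........###########.....
241 ..............######...........#########################################...........###########......
245 .............########........#############################################........###########.......
249 .......###################################........................#########################.........
253 ..........###.#########################....#BBBBBBBBBBBBB.............####################..........
257 .............#######################.#BBBBBBBBBBBBBBBBBBBBBBBBBBB.....############...###............
261 ..........................########...#B
[... 1356 characters left out ...]
......................................................................
317 ....................................................................................................
321 ....................................................................................................
325 ....................................................................................................
329 ....................................................................................................
333 ....................................................................................................
337 ....................................................................................................
```

Request:
carry_out:
  linear:
    - [0.14, -0.48, 0]
    - [0.27, -0.94, 0]
    - [0.27, -0.94, 0]
    - [0.27, -0.94, 0]
    - [0.27, -0.94, 0]
    - [0.27, -0.94, 0]
    - [0.27, -0.94, 0]
    - [0.27, -0.94, 0]
    - [0.27, -0.94, 0]
    - [0.27, -0.94, 0]
    - [0.27, -0.94, 0]
    - [0.27, -0.94, 0]
  rotation:
    - [0, 0, 0]
    - [0, 0, 0]
    - [0, 0, 0]
    - [0, 0, 0]
    - [0, 0, 0]
    - [0, 0, 0]
    - [0, 0, 0]
    - [0, 0, 0]
    - [0, 0, 0]
    - [0, 0, 0]
    - [0, 0, 0]
    - [0, 0, 0]
  grip: [1, 1, 1, 1, 1, 1, 1, 1, 1, 1, 1, 1]

```text
time: 23.25
ee_pos: [0.5063, 0.0436, 0.0862]
tcp_rot: [-180.0, 0.0, 106.4]
wrist_force: [0.4, -0.6, -2.1]
opening: 0.06
grasp_force: 32.6
```

Request:
carry_out:
  linear:
    - [0.27, -0.94, 0]
    - [0.07, -0.46, 0]
    - [0, 0, -0.5]
    - [0, 0, -0.5]
    - [0, 0, -0.5]
    - [0, 0, -0.3]
    - [0, 0, 0]
    - [0, 0, 0]
  rotation:
    - [0, 0, 0]
    - [0, 0, 0]
    - [0, 0, 0]
    - [0, 0, 0]
    - [0, 0, 0]
    - [0, 0, 0]
    - [0, 0, 0]
    - [0, 0, 0]
  grip: [1, 1, 1, 1, 1, 1, 1, 1]

```text
time: 24.05
ee_pos: [0.5132, 0.0175, 0.0507]
tcp_rot: [-180.0, -0.0, 106.4]
wrist_force: [-0.2, 0.2, -0.8]
opening: 0.0599
grasp_force: 32.6
```

```bash
cat > pl.py <<'E'
from h import *
a=bot.camera('side');o=bot.get_obs();print(o['ee_pos'],o['wrist_force'],o['opening'],o['grasp_force'],o['time'])
g=cv2.cvtColor(a,6);hs=cv2.cvtColor(a,cv2.COLOR_BGR2HSV)
m=cv2.inRange(hs,(95,90,15),(130,255,140));w=cv2.inRange(hs,(3,110,40),(25,255,255))
for r in range(175,262,3): print(r,''.join('B' if m[r,c] else 'w' if w[r,c] else '#' if g[r,c]<35 else '.' for c in range(290,385)))
cv2.imwrite('pics/pl.png',a)
E
python3 pl.py
```

```text
[0.51346446 0.01739973 0.05098839] [ 0.12991105 -0.55830895 -1.18054039] 0.05992329024682605 32.639150280424474 24.1
175 ..............###############################################################..................
178 ..............######........##################################......#########..................
181 ...............#####..........#############################..........#######...................
184 ...............#####.........##############################..........#######...................
187 ................####........#################################.......#######....................
190 ................B####.....##########wwwwwwwwwwwwwwwww.w.######.....#######.....................
193 ................#################B...................wwww#################wwww.................
196 .................###############.....#BBBBBBBBBBB#........################wwww.................
199 ........................######...BBBBBBBBBBBBBBBBBBBBBB....######....www#wwwww.................
202 .........................###........BBBBBBBBBBBBBBBBB##....#..##.........wwww..
[... 1216 characters left out ...]

241 .............wwww...............................................wwwwww#........................
244 ............wwwwwwwwwwwwwwwwwwww.www............................wwwwwww........................
247 ............wwwwwwwwwwwwwwwwwwwwwwwwwwwwwwwwwwwwwwwwwwwwwwww...wwwwww#.........................
250 ............wwwwwwwwwwwwwwwwwwwwwwwwwwwwwwwwwwwwwwwwwwwwwwwwwwwwwwwww..........................
253 ............wwww#wwwwwwwwwwwwwwwwwwwwwwwwwwwwwwwwwwwwwwwwwwwwwwwwwwww..........................
256 ............wwwwwwwwwwwwwwwwwwwwwwwwwwwwwwwwwwwwwwwwwwwwwwwwwwwwwwww...........................
259 ..............................wwwwwwwwwwwwwwwwwwwwwwwwwwwwwwww#wwwww...........................
```

Request:
carry_out:
  linear:
    - [0, 0, -0.2]
    - [0, 0, -0.2]
    - [0, 0, -0.2]
    - [0, 0, -0.1]
    - [0, 0, -0.05]
    - [0, 0, -0.05]
    - [0, 0, -0.05]
    - [0, 0, -0.05]
    - [0, 0, 0]
  rotation:
    - [0, 0, 0]
    - [0, 0, 0]
    - [0, 0, 0]
    - [0, 0, 0]
    - [0, 0, 0]
    - [0, 0, 0]
    - [0, 0, 0]
    - [0, 0, 0]
    - [0, 0, 0]
  grip: [1, 1, 1, 1, 1, 1, 1, 1, 1]

```text
time: 25.0
ee_pos: [0.5133, 0.0171, 0.0326]
tcp_rot: [-180.0, -0.0, 106.4]
wrist_force: [-0.2, -0.1, -0.9]
opening: 0.0604
grasp_force: 32.6
```

Request:
carry_out:
  linear:
    - [0, 0, -0.05]
    - [0, 0, -0.05]
    - [0, 0, -0.05]
  rotation:
    - [0, 0, 0]
    - [0, 0, 0]
    - [0, 0, 0]
  grip: [1, 1, 1]

```text
time: 25.3
ee_pos: [0.5133, 0.0171, 0.0296]
tcp_rot: [180.0, 0.0, 106.4]
wrist_force: [-0.3, -0.0, -1.0]
opening: 0.0601
grasp_force: 32.6
```

Request:
carry_out:
  linear:
    - [0, 0, -0.05]
    - [0, 0, -0.05]
  rotation:
    - [0, 0, 0]
    - [0, 0, 0]
  grip: [1, 1]

```text
time: 25.5
ee_pos: [0.5133, 0.0171, 0.0276]
tcp_rot: [-180.0, -0.0, 106.4]
wrist_force: [0.5, -0.7, -1.1]
opening: 0.0599
grasp_force: 32.6
```

```bash
python3 pl.py
```

```text
[0.51321752 0.0171248  0.02743393] [-0.82505383  0.43445336 -0.82536408] 0.060265033831278673 32.64025126852175 25.55
175 ............................##################################.................................
178 ...........................####################################................................
181 ..........................###B#############################################....................
184 ..............##############################################################...................
187 ..............########......##################################.....#########...................
190 ...............######.........#############################..........#######...................
193 ...............####..........##############################wwwwwwwww#######www.................
196 ...............#####........##################################wwww########wwww.................
199 ................####......#########....................######.....########wwww.................
202 ................############B#####.......................################wwww.
[... 1217 characters left out ...]

241 .............wwww...............................................wwwwwww........................
244 ............wwwwwwwwwwwwwwwwwwwwwwww............................wwwwwww........................
247 ............wwwwwwwwwwwwwwwwwwwwwwwwwwww##w#wwwwwwwwwwwwwwww...wwwwww#.........................
250 ............wwww#wwwwwwwwwwwwwwwwwwwwwwwwwwwwwwwwwwwwwwwwwwwwww#wwwww..........................
253 ............wwwwwwwwwwwwwwwwwwwwwwwwwwwwwwwwwwwwwwwwwwwwwwwwwwwwwwwww..........................
256 ............wwwwwwwwwwwwwwwwwwwwwwwwwwwwwwwwwwwwwwwwwwwwwwwwwwwwwwwww..........................
259 ............................w.wwwwwwwwwwwwwwwwwwwwwwwwwwwwwwwwwwwwww...........................
```

Request:
carry_out:
  linear:
    - [0, 0, -0.05]
    - [0, 0, -0.05]
  rotation:
    - [0, 0, 0]
    - [0, 0, 0]
  grip: [1, 1]

```text
time: 25.75
ee_pos: [0.5133, 0.0171, 0.0256]
tcp_rot: [180.0, 0.0, 106.4]
wrist_force: [-0.7, -0.1, -1.5]
opening: 0.06
grasp_force: 32.6
```

```bash
python3 -c "
from h import *
print(proj('side',[[.513,.040,.038],[.513,.018,.038],[.51,.066,.038],[.513,-.032,.038]]).round(1))"
```

```text
[[330.  235.4]
 [332.  229.9]
 [328.9 242.3]
 [336.3 218.3]]
```

Request:
carry_out:
  linear:
    - [0, 0, -0.05]
    - [0, 0, -0.05]
  rotation:
    - [0, 0, 0]
    - [0, 0, 0]
  grip: [1, 1]

```text
time: 25.95
ee_pos: [0.5133, 0.0171, 0.0236]
tcp_rot: [180.0, 0.0, 106.4]
wrist_force: [0.1, -0.3, -1.7]
opening: 0.0601
grasp_force: 32.6
```

Request:
carry_out:
  linear:
    - [0, 0, -0.05]
    - [0, 0, -0.05]
  rotation:
    - [0, 0, 0]
    - [0, 0, 0]
  grip: [1, 1]

```text
time: 26.15
ee_pos: [0.5133, 0.0171, 0.0216]
tcp_rot: [180.0, -0.0, 106.4]
wrist_force: [0.6, -1.1, -1.8]
opening: 0.0603
grasp_force: 32.6
```

Request:
carry_out:
  linear:
    - [0, 0, -0.05]
    - [0, 0, -0.04]
  rotation:
    - [0, 0, 0]
    - [0, 0, 0]
  grip: [1, 1]

```text
time: 26.35
ee_pos: [0.5134, 0.0171, 0.021]
tcp_rot: [180.0, 0.0, 106.4]
wrist_force: [-7.0, -0.2, 15.9]
opening: 0.0599
grasp_force: 34.1
```

Request:
carry_out:
  linear:
    - [0, 0, 0.04]
    - [0, 0, 0]
    - [0, 0, 0]
  rotation:
    - [0, 0, 0]
    - [0, 0, 0]
    - [0, 0, 0]
  grip: [1, 1, 1]
  grip_force: 20

```text
time: 26.65
ee_pos: [0.5135, 0.0172, 0.021]
tcp_rot: [180.0, 0.0, 106.4]
wrist_force: [-2.3, 0.3, 4.9]
opening: 0.06
grasp_force: 33.1
```

Request:
carry_out:
  linear:
    - [0, 0, 0]
    - [0, 0, 0]
    - [0, 0, 0]
    - [0, 0, 0]
    - [0, 0, 0]
    - [0, 0, 0]
  rotation:
    - [0, 0, 0]
    - [0, 0, 0]
    - [0, 0, 0]
    - [0, 0, 0]
    - [0, 0, 0]
    - [0, 0, 0]
  grip: [-0.4, -0.6, -0.8, -1, -1, -1]

```text
time: 27.25
ee_pos: [0.5133, 0.0171, 0.0206]
tcp_rot: [-180.0, -0.0, 106.4]
wrist_force: [-0.6, 0.2, 0.4]
opening: 0.0854
grasp_force: 0.0
```

Request:
carry_out:
  linear:
    - [0, 0, 0.2]
    - [0, 0, 0.4]
    - [0, 0, 0.5]
    - [0, 0, 0.8]
    - [0, 0, 1]
    - [0, 0, 1]
    - [0, 0, 1]
    - [0, 0, 1]
    - [0, 0, 1]
    - [0, 0, 0]
    - [0, 0, 0]
  rotation:
    - [0, 0, 0]
    - [0, 0, 0]
    - [0, 0, 0]
    - [0, 0, 0]
    - [0, 0, 0]
    - [0, 0, 0]
    - [0, 0, 0]
    - [0, 0, 0]
    - [0, 0, 0]
    - [0, 0, 0]
    - [0, 0, 0]
  grip: [-1, -1, -1, -1, -1, -1, -1, -1, -1, -1, -1]

```text
time: 28.35
ee_pos: [0.5136, 0.0171, 0.1593]
tcp_rot: [179.9, 0.0, 106.4]
wrist_force: [-0.4, -0.0, -0.2]
opening: 0.0852
grasp_force: 0.0
```

```bash
python3 pl.py
```

```text
[0.51322202 0.01714426 0.15846512] [ 0.32108432  0.41921105 -0.53589008] 0.08535477914745582 0.0 28.4
175 ...............................................................................................
178 ...............................................................................................
181 ...............................................................................................
184 ...............................................................................................
187 ...............................................................................................
190 ...............................wwwwwwwwwwwwwwwwwwwwwww.........................................
193 ..............................wwww#wwwwwwwwwwwwwwwwwwwwwwwwwwwwwwwwwwwwwwwwwww.................
196 ............................wwwww#........wwwwwwwwwwwwwwwwwwwwwwwwwwwwwwwwwwww.................
199 ...........................wwwww#....................................www#wwwww.................
202 ..........................wwwww#.........................................wwww.................
[... 1201 characters left out ...]

241 .............wwww...............................................wwwwww#........................
244 ............wwwwwwwwwwwwwwwwwwwwwwww...........................wwwwwwww........................
247 ............wwwwwwwwwwwwwwwwwwwwwwwwwww######wwwwwwwwwwwwwwww..wwwwww#.........................
250 ............wwwwwwwwwwwwwwwwwwwwwwwwwwwwwwwwwwwwwwwwwwwwwwwwwwww#wwww..........................
253 ............wwwwwwwwwwwwwwwwwwwwwwwwwwwwwwwwwwwwwwwwwwwwwwwwwww#wwwww..........................
256 ............wwwwwwwwwwwwwwwwwwwwwwwwwwwwwwwwwwwwwwwwwwwwwwwwwwwwwwww...........................
259 ..............................wwwwwwwwwwwwwwwwwwwwwwwwwwwwwwww#wwwww...........................
```

```bash
python3 tile.py; python3 -c "
from workcell import bot
print(bot.job_done())"
```

```text
now [(19, 113), (22, 113), (111, 113), (113, 114), (112, 113), (13, 113), (111, 113), (110, 113), (69, 113)]
[0.51302203 0.01712646 0.15804967] [-0.37531086 -0.16090092 -0.23074175] 28.45
the job is handed in; nothing more can be done
None
```

The top tile is slid out flat against the end stop, the small cup stands on its middle and is released, and the job is handed in at 28 s; no verdict came back, and I did not separately check that the lower tiles and bystanders stayed put.

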